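# Hang a slotted bracket on the headed pin of a drying stand

### The job

Hang the bracket with the side slot on the headed pin of the drying stand: slide its slot sideways over the pin, between the pin's head and its collar, then lower it gently until the notch at the end of the slot rests on the pin, and leave it hanging there upright and free. The stand's height was set by hand and is not measured, so feel your way and never push hard on the stand; leave the other bracket, the one with the round hole, where it stands.

Things in the scene. Friction and masses are not known exactly. Their poses are not given: they have to be found in the camera images.
- stand: Steel drying stand, fixed. Origin: underside centre of its 130x90x12 mm base; z up, -x is the way the pin points. On a tube (x=+35 mm, top 100 mm up) sits a 30x30x30 mm block at x=20..50, clamped by hand so that the pin's axis is anywhere from 125 to 175 mm up: NOT measured, firm. The pin's axis is level with the block's centre; the block's flat top, 15 mm above the axis, is the highest part.
- pin_nominal (a point): Point at x=-15, y=0, z=150 mm of the stand; the true pin axis passes up to 25 mm above or below it. Axes as the stand's. On the pin's axis, along the stand's x: round collar 24 mm in diameter from +20 (the block) to -9.5; pin 10 mm in diameter, -9.5 to -20.5 (this point is midway); round head 24 mm in diameter, -20.5 to -29.5. Rims facing the pin are bevelled 3 mm.
- bracket_mid (a point): Middle of the loose aluminium T-bracket with the side slot (0.2-0.35 kg), 75 mm above its underside. It stands on a foot 44x64x8 mm (x,y,z); on that an upright plate 6 mm thick (x), 64 mm wide (y), top 150 mm above the underside. Pinch the plate across its thickness near the top: fingertips lower than 115 mm above the underside would meet the pin's head.
- bracket_slot (a point): Point of the bracket at the slot's mouth: on the plate's -y edge (y=-32 mm), 70 mm above the underside. From here a slot 13 mm high runs level along +y to its end wall at y=+6.5 mm; lips rounded 2.5 mm. At its inner end a notch 13 mm wide (y=-6.5..+6.5) goes up to 90.5 mm above the underside. Both faces of the plate are alike. Axes: x across the plate, y along it, z up.
- bracket_seat (a point): Point of the slotted bracket in the notch, at the plate's middle (x=0, y=0), 85.5 mm above its underside: here lies the pin's axis when the bracket hangs. Axes as bracket_slot.
- bracket: The same slotted bracket; origin at the centre of the underside of its foot.
- hole_bracket: The other loose T-bracket, same size, with a round 15 mm hole in place of the slot (it cannot pass the pin's head). Stays standing where it is. Origin: centre of the underside of its foot.
Mind the look-alikes: they are no part of the job. Leave any brown look-alike of the stand alone. Leave any brown look-alike of the bracket alone.

How it is judged:
At the end, for the whole second after the job is handed in: The slotted bracket hangs free on the pin by its notch, at rest and within 0.2 rad of upright: its seat point within 7 mm (horizontally) of the middle of the pin and within 27.5 mm of the nominal pin height, its weight carried by the stand. The other bracket still stands (horizontal distance between bracket_seat and pin_nominal below 0.007 m and z of bracket_seat in the frame of pin_nominal between -0.0275 and 0.0275 m and contact force between bracket and stand above 0.5 N and angle between bracket's own z axis and vertical below 0.2 rad and linear speed of bracket below 0.02 m/s and angle between hole_bracket's own z axis and vertical below 0.1 rad); the robot touches nothing.
It fails at once if the bracket presses on the stand with more than 30 N, or the fingers with more than 60 N (contact force between bracket and stand above 30 N or contact force between the fingers and stand above 60 N).
It fails at once if the bracket with the round hole is moved more than 15 mm (distance of hole_bracket from where it was at the start of the episode above 0.015 m).
It fails at once if the slotted bracket is dropped onto the pin: at the pin (seat point within 12 mm horizontally and 55 mm in height of the nominal point) it moves faster than 0.3 m/s (horizontal distance between bracket_seat and pin_nominal below 0.012 m and distance between bracket_seat and pin_nominal below 0.056 m and linear speed of bracket above 0.3 m/s).
It also fails if it takes over 72 s, if anything falls off the work surface, if the arm or the gripper's body presses on something with over 40 N, if the wrist force passes 120 N, or if a joint passes its speed limit or range.

### The arm

A 6-joint arm with a two-finger parallel gripper is mounted at the origin on a cart in front of the work surface, level with it; the furniture and walls round the work are solid. World frame = base frame: x ahead of the robot, y to its left, z up, the work surface at z = 0. Lengths are in m, angles in rad, forces in N, time in s.
With the tool pointing down it reaches from about 0.3 to 0.875 m from the base axis. Payload 4.2 kg.
Tool frame: the origin (TCP) lies between the finger pads; the fingertips stand 14 mm ahead of it and the grasp point (between the pads) lies 5 mm behind it (r.tip_reach is the distance from the TCP to the fingertips, in m); y points along the fingers, x is the direction in which the jaws open and shut, and the axes are right-handed (so a half turn about y gives the same grasp; the last joint's range is limited). The gripper opens to 85 mm and grips with 20 to 120 N. Pads are 22 mm wide; open, the fingers measure 114 mm over their backs; the gripper's body (76 mm by 85 mm) begins 54 mm behind the grasp point. The pads swing forward as they close: fully open they stand 13 mm farther back than shut.
Start: joints at [-1.224, 0.32, 1.565, -0, 1.257, -0.02], TCP at [0.206, -0.537, 0.245] pointing down, gripper open.
Joint ranges: [-3.11, 3.11], [-0.84, 2.01], [0.21, 2.61], [-1.34, 4.49], [0.05, 2.63], [-2.56, 2.56]. Speed limits (rad/s): [2.57, 2.57, 3.14, 3.14, 3.14, 3.14].

### API

Orientations are given as a unit quaternion [x, y, z, w].
In Python, from cell import r gives the robot as it stands.
- The arm moves only by the tool apply_moves, never from a script. Its arguments are lists of equal length, an entry for each row: "offset": the shift along the tool's x, y, z in cm, a list of three; "yaw": the turn about the tool's y in degrees; "jaw": the closure, from -1 (fully open) to 1 (shut). In form: {"offset": [[x, y, z], ...], "yaw": [yaw, ...], "jaw": [jaw, ...]}. A call has 1 to 8 rows; each row shifts and turns the commanded pose from where the row before left it, along the tool's axes as they then stand; what a row does not reach is not made up. A row lasts 1/10 s, in which the tool goes at most 50 mm and 8.59 degrees, less where a joint would pass 70% of its speed; a pose out of reach is approached as far as the arm can. A call is refused whole if a number of a shift passes 5 or a number of a turn 8.59, either way. A call with a gripper value outside its range is refused whole. The fingers move at their own pace and stop on an object; "squeeze" is the grip in N (left out, the last holds). Time passes only in rows, so rows that do not move let the fingers close. It gives the time, the measured TCP pose, the force and the opening at its end, in the units of the state.
- r.read_state(): the state, without advancing time (a new reading comes with each control period).
- r.grab_frame(name): name is "side" or "top" or "wrist"; returns the picture (384x512x3 uint8, red, green, blue); there is no depth.
- r.calibration(name): a dict with "fx", "fy", "cx", "cy" (pixels), "k1" (the pictures are not rectified: a ray, as slopes to the right and down, at radius r is drawn at 1 + k1 r^2 times it, then the intrinsics apply), "pose" (4x4, takes a point from camera to world coordinates); the wrist camera has in their place "tool_from_camera" (4x4, takes a point from camera to tool coordinates, whose origin is the TCP and whose axes are the tool frame's). Camera axes: x right, y up, looking along -z (the intrinsics and any distortion apply to the point x, -y, -z); pixel columns grow to the right and rows downward; lengths in m; the calibration is good to about 2 mm. A picture is of the moment at which its call begins: read the wrist's pose just before it. calibration takes no time and is no camera call.
- r.job_done(): hands the job in, once; it reports no verdict.
The state is a dict: "time_s": time; "joint_pos": joint angles; "joint_vel": joint speeds; "joint_efforts": joint torques, N m; "eef_pos": TCP position; "tcp_rot": TCP orientation; "wrist_force": force on the tool from outside, world axes, zero at the start; "torque": the same for the moment, N m; "finger_gap": opening from 0.0 (shut) to 1.0 (fully open).
Only numpy, scipy, OpenCV 4.12 (cv2) and the standard library are available. Lean on these libraries where they do the work, as an engineer would, in place of code of your own. Each camera call takes 0.05 s, during which the arm holds its last target. There are 200 camera calls.

## Working session

There is one attempt and no reset: what is moved stays moved. The work goes in short steps, Python scripts to look and compute and a tool call to move; the robot and the scene stay as the last step left them, time stands still between calls to the robot, and variables do not carry over. Pictures are saved under pics/ and viewed, about 8 in all and at most 12, crops included, and the job is handed in when it is done.

Besides the shell and the picture viewer there is one more tool, called after "Emit:" as a command line: name --pt "numbers of a row" for each row, then --argument value for the rest. apply_moves: Moves the arm, as the interface text tells. Its arguments: {"type":"object","properties":{"offset":{"type":"array"},"yaw":{"type":"array"},"jaw":{"type":"array"},"squeeze":{"type":"number"}},"required":["offset","yaw","jaw"]}

```bash
ls; mkdir -p pics; python3 - <<'E'
from cell import r
import cv2,numpy as np
np.set_printoptions(precision=4,suppress=True)
s=r.read_state();print(s)
for n in("side","top","wrist"):
    print(n,r.calibration(n)); cv2.imwrite(f"pics/{n}0.png",r.grab_frame(n)[:,:,::-1])
a=cv2.imread("pics/side0.png");b=cv2.imread("pics/top0.png")
cv2.imwrite("pics/both0.png",cv2.resize(np.hstack([a,b]),(800,300)))
E
```

```text
pics
{'time_s': 0.0, 'joint_pos': array([-1.224 ,  0.3203,  1.5657, -0.    ,  1.2574, -0.02  ]), 'joint_vel': array([-0.0001, -0.0023, -0.0006,  0.0001,  0.0003, -0.0011]), 'joint_efforts': array([  0.0002, -41.5521, -23.4163,   0.    ,   0.0082,  -0.    ]), 'eef_pos': array([ 0.2061, -0.5363,  0.2445]), 'tcp_rot': array([-0.5824,  0.4009, -0.3999,  0.5832]), 'wrist_force': array([-0.8821,  0.3906,  0.665 ]), 'torque': array([-0.0104, -0.0052,  0.0404]), 'finger_gap': 0.9978513421276003}
side {'fx': 388.7636080502747, 'fy': 388.7636080502747, 'cx': 253.11702890122424, 'cy': 190.19912584312706, 'k1': 0.04380581098880213, 'pose': array([[-0.9327,  0.2182, -0.2873,  0.2225],
       [-0.36  , -0.5112,  0.7804,  0.8459],
       [ 0.0234,  0.8313,  0.5554,  0.7321],
       [ 0.    ,  0.    ,  0.    ,  1.    ]])}
top {'fx': 365.38619924934767, 'fy': 365.38619924934767, 'cx': 255.85474697579465, 'cy': 190.23672583266764, 'k1': -0.04275049768046068, 'pose': array([[-0.0263,  0.9987, -0.0442,  0.4629],
       [-0.9996, -0.0267, -0.0093, -0.0109],
       [-0.0105,  0.044 ,  0.999 ,  1.4229],
       [ 0.    ,  0.    ,  0.    ,  1.    ]])}
wrist {'fx': 267.45469181951944, 'fy': 267.45469181951944, 'cx': 258.8915592181526, 'cy': 193.4092653914793, 'k1': 0.011415153347791881, 'tool_from_camera': array([[ 1.    ,  0.0003,  0.0013,  0.0003],
       [ 0.0012,  0.2655, -0.9641, -0.1287],
       [-0.0007,  0.9641,  0.2655,  0.0667],
       [ 0.    ,  0.    ,  0.    ,  1.    ]])}
```

View pics/side0.png

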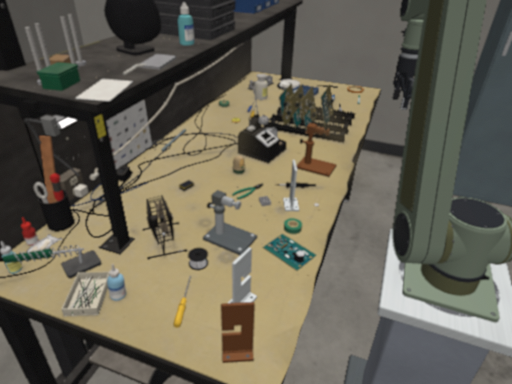

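View pics/top0.png

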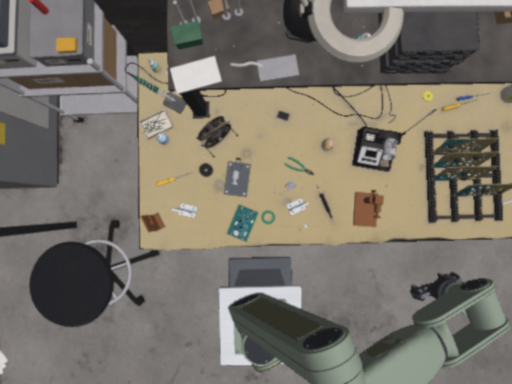

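Candidates: grey brackets at side (242,277)/(292,187), top (186,210)/(297,206). The brown ones, at side (237,332) and (318,150), are look-alikes. The grey stand is at side (230,225), top (237,178). I'll confirm which is which in an enlarged crop.

```bash
python3 - <<'E'
import cv2,numpy as np
a=cv2.imread("pics/side0.png");b=cv2.imread("pics/top0.png")
z=lambda im,x,y,w,h,f:cv2.resize(im[y:y+h,x:x+w],None,fx=f,fy=f,interpolation=cv2.INTER_CUBIC)
L=z(a,195,150,130,160,3.75)  # 487x600
R=np.vstack([z(b,165,150,78,75,4),z(b,240,150,78,75,4)])
cv2.imwrite("pics/crop1.png",np.hstack([L,R]) if L.shape[0]==R.shape[0] else 0*a)
E
```

```text
(no output)
```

View pics/crop1.png

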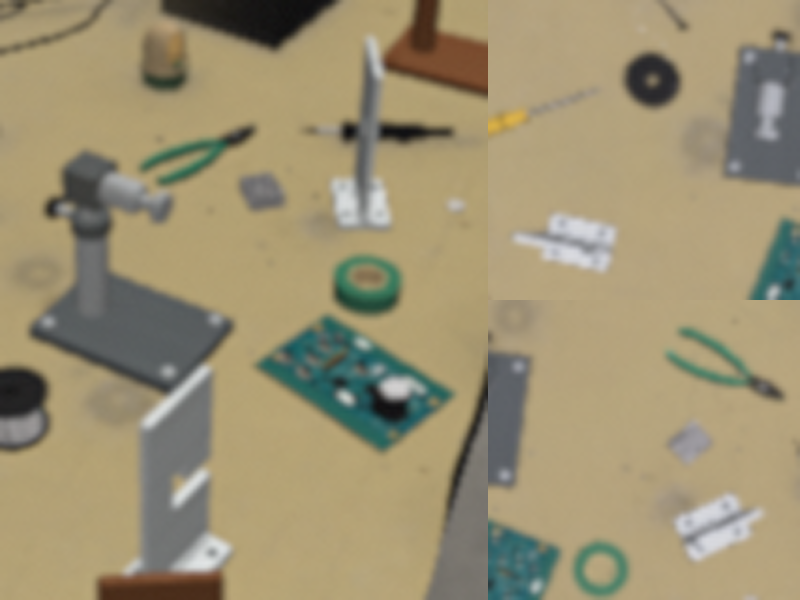

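The slotted bracket is at side (242,277), top (186,210). Its slot is open on the right edge in the side view, which is world -y. The hole bracket is at side (292,187), top (297,206). Next: coarse positions and how far to move for close wrist views.

```bash
cat > h.py <<'E'
from cell import r
import cv2,numpy as np
from scipy.spatial.transform import Rotation as R
np.set_printoptions(precision=4,suppress=True)
C=np.diag([1,-1,-1.])
def tool(s): 
    T=np.eye(4);T[:3,:3]=R.from_quat(s["tcp_rot"]).as_matrix();T[:3,3]=s["eef_pos"];return T
def campose(n,s=None):
    c=r.calibration(n); return c,(c["pose"] if "pose" in c else tool(s)@c["tool_from_camera"])
def ray(n,px,s=None):
    c,P=campose(n,s); m=(np.atleast_2d(px)-[c["cx"],c["cy"]])/[c["fx"],c["fy"]]
    u=m.copy()
    for _ in range(20): u=m/(1+c["k1"]*(u**2).sum(1,keepdims=True))
    d=np.c_[u[:,0],-u[:,1],-np.ones(len(u))]@P[:3,:3].T
    return P[:3,3],d
def onz(n,px,z,s=None):
    o,d=ray(n,px,s); return o+d*((z-o[2])/d[:,2])[:,None]
def proj(n,X,s=None):
    c,P=campose(n,s); q=(np.atleast_2d(X)-P[:3,3])@P[:3,:3]; u=np.c_[q[:,0],-q[:,1]]/-q[:,2:]
    u=u*(1+c["k1"]*(u**2).sum(1,keepdims=True)); return u*[c["fx"],c["fy"]]+[c["cx"],c["cy"]]
E
python3 - <<'E'
from h import *
s=r.read_state();print(tool(s)[:3,:3])
b=cv2.imread("pics/top0.png")
# base in top: corners from crop /4
off=np.array([165,150]);c=lambda x,y:off+np.array([x-488,y])/4
off2=np.array([240,150])
pts=np.array([[165+(740-488)/4,150+48/4],[165+(725-488)/4,150+178/4],[240+(530-488)/4,150+(352-300)/4],[240+(513-488)/4,150+(484-300)/4]])
print("stand corners",pts,onz("top",pts,.012))
print("mean",onz("top",pts,.012).mean(0))
print("foot",onz("top",[[165+(555-488)/4,150+213/4],[165+(617-488)/4,150+228/4],[165+(608-488)/4,150+270/4],[165+(543-488)/4,150+260/4]],.008))
print("side plate top corners",onz("side",[[195+143/3.75,150+425/3.75],[195+211/3.75,150+370/3.75]],.150))
print("hole foot",onz("top",[[297,206]],.0))
E
```

```text
[[ 0.3586 -0.0004  0.9335]
 [-0.9335  0.0012  0.3586]
 [-0.0013 -1.      0.    ]]
stand corners [[228.   162.  ]
 [224.25 194.5 ]
 [250.5  163.  ]
 [246.25 196.  ]] [[0.638  0.1075 0.012 ]
 [0.5121 0.1249 0.012 ]
 [0.6316 0.0203 0.012 ]
 [0.5041 0.04   0.012 ]]
mean [0.5714 0.0732 0.012 ]
foot [[0.4826 0.2915 0.008 ]
 [0.4665 0.2313 0.008 ]
 [0.4261 0.2409 0.008 ]
 [0.4373 0.304  0.008 ]]
side plate top corners [[0.4628 0.302  0.15  ]
 [0.4441 0.2454 0.15  ]]
hole foot [[ 0.4603 -0.156   0.    ]]
```

Emit:
apply_moves --pt "0 -1 0" --pt "0 -1 0" --pt "0 -1 0" --pt "0 -1 0" --pt "0 -1 0" --pt "0 -1 0" --pt "0 0 4" --pt "0 0 4" --yaw '[-8.5,-8.5,-8.5,-8.5,-8.5,-8.5,0,0]' --jaw '[-1,-1,-1,-1,-1,-1,-1,-1]' --squeeze 60

```text
time_s: 0.95
eef_pos: [0.2309, -0.4602, 0.3048]
tcp_rot: [-0.698, 0.111, -0.111, 0.699]
wrist_force: [1.0, 1.1, -0.1]
finger_gap: 1.0
```

Emit:
apply_moves --pt "0 0 5" --pt "0 0 5" --pt "0 0 5" --pt "0 0 5" --pt "0 0 5" --pt "0 0 5" --pt "0 0 5" --pt "0 0 5" --yaw '[0,0,0,0,0,0,0,0]' --jaw '[-1,-1,-1,-1,-1,-1,-1,-1]'

```text
time_s: 1.75
eef_pos: [0.3543, -0.0783, 0.3054]
tcp_rot: [0.698, -0.11, 0.111, -0.698]
wrist_force: [1.2, -0.1, -0.2]
finger_gap: 1.003
```

Emit:
apply_moves --pt "0 0 5" --pt "0 0 5" --pt "0 0 5" --pt "0 0 5" --pt "0 0 5" --pt "0 0 5" --pt "0 0 3" --pt "0 0 0" --yaw '[0,0,0,0,0,0,0,0]' --jaw '[-1,-1,-1,-1,-1,-1,-1,-1]'

```text
time_s: 2.55
eef_pos: [0.457, 0.237, 0.3042]
tcp_rot: [-0.699, 0.109, -0.109, 0.699]
wrist_force: [-0.9, -1.2, -0.2]
finger_gap: 0.999
```

```bash
python3 - <<'E'
from h import *
import json
s=r.read_state();im=r.grab_frame("wrist")[:,:,::-1];cv2.imwrite("pics/w1.png",im)
json.dump({k:np.asarray(v).tolist() for k,v in s.items()},open("s1.json","w"))
cv2.imwrite("pics/w1b.png",cv2.resize(im,(768,576),interpolation=cv2.INTER_CUBIC))
E
```

```text
(no output)
```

View pics/w1b.png

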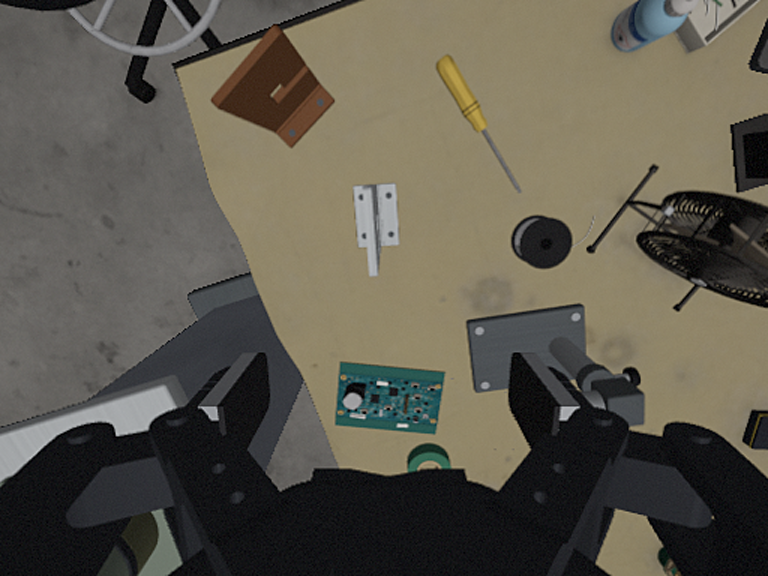

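Wrist view (1.5x): the slotted bracket's foot spans (355..399, 185..247), with the plate top edge running down to (374,275). The stand base is at (470..585, 305..390), and its pin is hidden by the right finger. I'll enlarge the bracket to fit its pose.

```bash
python3 - <<'E'
from h import *
im=cv2.imread("pics/w1.png")
a=cv2.resize(im[115:190,225:280],None,fx=8,fy=8,interpolation=cv2.INTER_CUBIC)
cv2.imwrite("pics/c2.png",a)
E
```

```text
(no output)
```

View pics/c2.png

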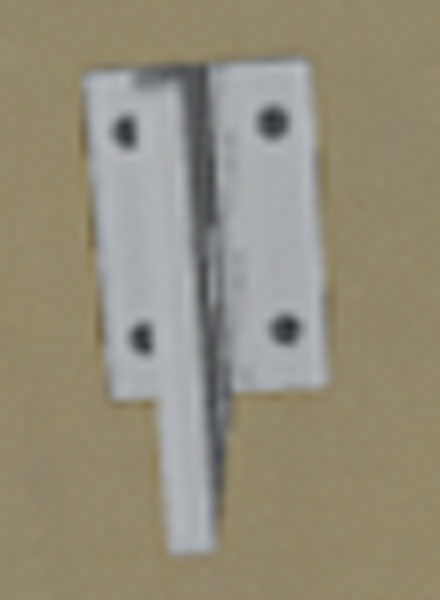

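```bash
python3 - <<'E'
from h import *
import json
from scipy.optimize import least_squares
s=json.load(open("s1.json"))
px=np.array([[85,72],[310,60],[328,385],[113,400],[135,82],[180,82],[216,550],[168,552]])/8+[225,115]-.5+.5/8
f,p=.022,.003
M=np.array([[-f,.032,.008],[f,.032,.008],[f,-.032,.008],[-f,-.032,.008],[-p,.032,.15],[p,.032,.15],[p,-.032,.15],[-p,-.032,.15]])
def W(v): return M@R.from_euler('z',v[2]).as_matrix().T+[v[0],v[1],0]
fn=lambda v:(proj("wrist",W(v),s)-px).ravel()
q=least_squares(fn,[.45,.27,-.3]);v=q.x
print(v,np.degrees(v[2]));print(q.fun.reshape(-1,2))
T=tool(r.read_state());print(T[:3,3],np.degrees(np.arctan2(T[1,0],T[0,0])))
print("delta tool cm",100*T[:3,:3].T@(np.array([v[0],v[1],.134])-T[:3,3]))
E
```

```text
[ 0.4534  0.2706 -0.2493] -14.282995542900961
[[-0.2327 -0.1219]
 [ 0.2421 -0.4305]
 [ 0.2531  0.3955]
 [-0.3289  0.1829]
 [-0.1738 -0.8161]
 [ 0.0494 -1.1849]
 [-0.1591  1.1052]
 [ 0.3352  1.1811]]
[0.4563 0.2349 0.3043] -17.823604594243346
delta tool cm [-1.3499 17.0285  3.3352]
```

Emit:
apply_moves --pt "3.6 0 -4.7" --pt "3.6 0 -4.7" --pt "3.6 0 -4.7" --pt "3.6 0 -4.7" --pt "0 0 0" --pt "0 0 0" --yaw '[0,0,0,0,0,0]' --jaw '[-1,-1,-1,-1,-1,-1]'

```text
time_s: 3.2
eef_pos: [0.5222, 0.0432, 0.3052]
tcp_rot: [-0.698, 0.112, -0.112, 0.698]
wrist_force: [-0.5, 0.3, -0.2]
finger_gap: 1.003
```

```bash
python3 - <<'E'
from h import *
import json
s=r.read_state();im=r.grab_frame("wrist")[:,:,::-1];cv2.imwrite("pics/w2.png",im)
json.dump({k:np.asarray(v).tolist() for k,v in s.items()},open("s2.json","w"))
print(s["eef_pos"],proj("wrist",[[.5565,.0754,.15],[.5714,.073,.012]],s))
c=proj("wrist",[[.571,.073,.08]],s)[0].astype(int);x0=max(0,min(512-150,c[0]-75));y0=max(0,c[1]-70);print(x0,y0)
a=cv2.resize(im[y0:y0+120,x0:x0+160],None,fx=5,fy=5,interpolation=cv2.INTER_CUBIC)
cv2.imwrite("pics/c3.png",a)
E
```

```text
[0.5222 0.0432 0.3052] [[280.8784 145.013 ]
 [283.6234 135.3573]]
212 68
```

View pics/c3.png

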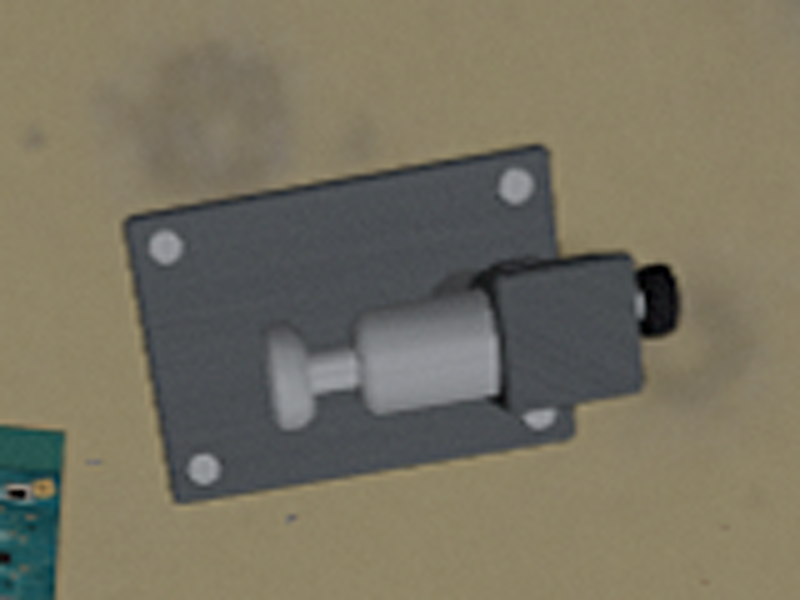

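```bash
python3 - <<'E'
from h import *
import json
from scipy.optimize import least_squares
s=json.load(open("s2.json"))
K=lambda p:np.array(p)/5+[212,68]-.4
S=lambda p:np.array(p)/3.75+[195,150]-.37
base=[[-65,45,12],[65,45,12],[65,-45,12],[-65,-45,12]]
bp=K([[127,217],[545,148],[575,437],[175,503]])
# with h (axis height): wrist block top corners, pin mid
blk=[[20,15,15],[50,15,15],[50,-15,15],[20,-15,15],[-15,0,5],[-25,0,12]];bk=K([[503,278],[632,255],[643,388],[516,411],[335,370],[291,378]])
sp=[[-25,0,0]];sk=S([[156,205]])
def W(P,v,h=0): return (np.array(P,float)+[0,0,h*1000])/1000@R.from_euler('z',v[2]).as_matrix().T+[v[0],v[1],0]
f1=lambda v:(proj("wrist",W(base,v),s)-bp).ravel()
v=least_squares(f1,[.57,.07,-.14]).x;print("base only",v,np.degrees(v[2]),f1(v).reshape(-1,2))
fw=lambda h:(proj("wrist",W(blk,v,h[0]),s)-bk).ravel()
fs=lambda h:(proj("side",W(sp,v,h[0]))-sk).ravel()
for f in(fw,fs):
    q=least_squares(f,[.15]);print("h",q.x,q.fun.reshape(-1,2))
f=lambda u:np.r_[f1(u[:3]),(proj("wrist",W(blk,u[:3],u[3]),s)-bk).ravel(),fs([u[3]])]
q=least_squares(f,[*v,.15],loss="soft_l1");u=q.x;print("all",u,np.degrees(u[2]),q.fun.reshape(-1,2))
print("pin",W([[-15,0,0]],u,u[3]))
T=tool(r.read_state())
print("to bracket cm",100*T[:3,:3].T@(np.array([.4534,.2706,.134])-T[:3,3]),np.degrees(np.arctan2(T[1,0],T[0,0])))
E
```

```text
base only [ 0.5704  0.0757 -0.1586] -9.08822117975093 [[-1.3278 -0.2919]
 [ 1.2012 -1.1808]
 [ 0.7379  1.015 ]
 [-0.6392  0.8292]]
h [0.129] [[-2.1754 -0.6083]
 [ 0.753  -0.809 ]
 [ 0.7979  1.3692]
 [-1.7466  1.286 ]
 [-0.3493  0.0597]
 [-0.277   0.468 ]]
h [0.1313] [[1.8441 0.0046]]
all [ 0.5708  0.0757 -0.1574  0.1281] -9.017607149942966 [[-1.0935 -0.3516]
 [ 1.4341 -1.3564]
 [ 1.0289  0.848 ]
 [-0.349   0.765 ]
 [-1.9601 -0.8095]
 [ 0.8859 -1.0343]
 [ 0.9555  1.067 ]
 [-1.5114  1.0074]
 [-0.0389 -0.145 ]
 [ 0.0659  0.2647]
 [ 1.8417  0.981 ]]
pin [[0.556  0.0781 0.1281]]
to bracket cm [-13.542   17.1428  19.3622] -18.09230034283289
```

Stand: yaw about -9°, pin middle at about (0.556, 0.078), axis height about 0.129. Now moving over the bracket.

Emit:
apply_moves --pt "-3.4 0 4.8" --pt "-3.4 0 4.8" --pt "-3.4 0 4.8" --pt "-3.3 0 4.9" --pt "0 0 0" --pt "0 0 0" --pt "0 0 0" --yaw '[0,0,0,0,-3.8,0,0]' --jaw '[-1,-1,-1,-1,-1,-1,-1]'

```text
time_s: 3.95
eef_pos: [0.4637, 0.2368, 0.3054]
tcp_rot: [0.702, -0.087, 0.087, -0.702]
wrist_force: [0.2, 0.3, 0.9]
finger_gap: 1.004
```

```bash
python3 - <<'E'
from h import *
T=tool(r.read_state())
print(T[:3,3],"to bracket cm",100*T[:3,:3].T@(np.array([.4534,.2706,.134])-T[:3,3]),np.degrees(np.arctan2(T[1,0],T[0,0])))
E
```

```text
[0.4637 0.2368 0.3054] to bracket cm [-1.8285 17.1364  3.034 ] -14.171604109376966
```

Emit:
apply_moves --pt "-0.9 0 1.5" --pt "-0.9 0 1.5" --pt "0 3 0" --pt "0 3 0" --pt "0 3 0" --pt "0 0 0" --pt "0 0 0" --yaw '[0,0,0,0,0,0,0]' --jaw '[-1,-1,-1,-1,-1,-1,-1]'

```text
time_s: 4.65
eef_pos: [0.4548, 0.2693, 0.2158]
tcp_rot: [0.702, -0.088, 0.088, -0.702]
wrist_force: [-0.5, 0.5, 0.0]
finger_gap: 1.004
```

```bash
python3 - <<'E'
from h import *
T=tool(r.read_state())
print(T[:3,3],"to bracket cm",100*T[:3,:3].T@(np.array([.4534,.2706,.134])-T[:3,3]),np.degrees(np.arctan2(T[1,0],T[0,0])))
E
```

```text
[0.4548 0.2693 0.2158] to bracket cm [-0.1718  8.1836  0.0882] -14.282829569772671
```

Emit:
apply_moves --pt "-0.15 2.5 0.1" --pt "0 2.5 0" --pt "0 2.2 0" --pt "0 1 0" --pt "0 0 0" --pt "0 0 0" --yaw '[0,0,0,0,0,0]' --jaw '[-1,-1,-1,-1,-1,-1]'

```text
time_s: 5.25
eef_pos: [0.4543, 0.2716, 0.1348]
tcp_rot: [-0.701, 0.087, -0.088, 0.702]
wrist_force: [0.5, -0.6, -0.2]
finger_gap: 1.005
```

Emit:
apply_moves --pt "0 0 0" --pt "0 0 0" --pt "0 0 0" --pt "0 0 0" --pt "0 0 0" --pt "0 0 0" --pt "0 0 0" --pt "0 0 0" --yaw '[0,0,0,0,0,0,0,0]' --jaw '[0.3,0.5,0.7,0.8,0.9,1,1,1]' --squeeze 50

```text
time_s: 6.05
eef_pos: [0.4534, 0.2712, 0.1334]
tcp_rot: [-0.702, 0.087, -0.087, 0.702]
wrist_force: [1.4, -0.4, 0.5]
finger_gap: 0.059
```

Emit:
apply_moves --pt "0 -0.5 0" --pt "0 -2 0" --pt "0 -3 0" --pt "0 -3 0" --pt "0 -3 0" --pt "0 -3 0" --pt "0 -2.5 0" --pt "0 0 0" --yaw '[0,0,0,0,0,0,-2.6,-2.6]' --jaw '[1,1,1,1,1,1,1,1]'

```text
time_s: 6.85
eef_pos: [0.4543, 0.2719, 0.3071]
tcp_rot: [-0.704, 0.053, -0.057, 0.706]
wrist_force: [0.0, 1.1, -1.9]
finger_gap: 0.06
```

```bash
cat > d.py <<'E'
from h import *
import sys
# target of TCP: stand coords mm of (x,y), pin yaw; z abs
u=[.5708,.0757,-.1574]
st=lambda x,y:np.array([u[0]+(x*np.cos(u[2])-y*np.sin(u[2]))/1000,u[1]+(x*np.sin(u[2])+y*np.cos(u[2]))/1000])
s=r.read_state();T=tool(s)
x,y,z=map(float,sys.argv[1:4])
print("t",s["time_s"],"pos",T[:3,3],"F",s["wrist_force"],"gap",s["finger_gap"],"yaw",np.degrees(np.arctan2(T[1,0],T[0,0])),"tilt",T[2,:])
print("delta tool cm",100*T[:3,:3].T@(np.r_[st(x,y),z/1000]-T[:3,3]))
E
python3 d.py -15 0 304
```

```text
t 6.85 pos [0.4543 0.2719 0.3071] F [ 0.0258  1.1143 -1.8722] gap 0.0600487207602166 yaw -8.877876144018535 tilt [ 0.0054 -1.      0.0043  0.3071]
delta tool cm [ 13.0364   0.3059 -17.5839]
```

Emit:
apply_moves --pt "2.2 0 -2.9" --pt "2.2 0 -2.9" --pt "2.2 0 -2.9" --pt "2.2 0 -2.9" --pt "2.2 0 -3" --pt "2.0 0 -3" --pt "0 0 0" --pt "0 0 0" --yaw '[0,0,0,0,0,0,0,0]' --jaw '[1,1,1,1,1,1,1,1]'

```text
time_s: 7.65
eef_pos: [0.5538, 0.0765, 0.3027]
tcp_rot: [-0.705, 0.057, -0.055, 0.705]
wrist_force: [-0.5, 0.1, -1.7]
finger_gap: 0.057
```

```bash
python3 d.py -15 0 304; python3 - <<'E'
from h import *
import json
s=r.read_state()
w=r.grab_frame("wrist")[:,:,::-1];a=r.grab_frame("side")[:,:,::-1]
cv2.imwrite("pics/w3.png",w);cv2.imwrite("pics/side3.png",a)
json.dump({k:np.asarray(v).tolist() for k,v in s.items()},open("s3.json","w"))
L=cv2.resize(a[90:290,170:304],None,fx=3,fy=3,interpolation=cv2.INTER_CUBIC)
Rr=cv2.resize(w,(396,297));Rr=np.vstack([Rr,cv2.resize(w[100:250,156:356],(396,297)),np.zeros((6,396,3),np.uint8)])
cv2.imwrite("pics/m3.png",np.hstack([L,Rr]))
E
```

```text
t 7.65 pos [0.5538 0.0765 0.3027] F [-0.48    0.1314 -1.6549] gap 0.056601501321043184 yaw -9.087546688229715 tilt [-0.002  -1.      0.0001  0.3027]
delta tool cm [ 0.1904 -0.1307  0.1834]
```

View pics/m3.png

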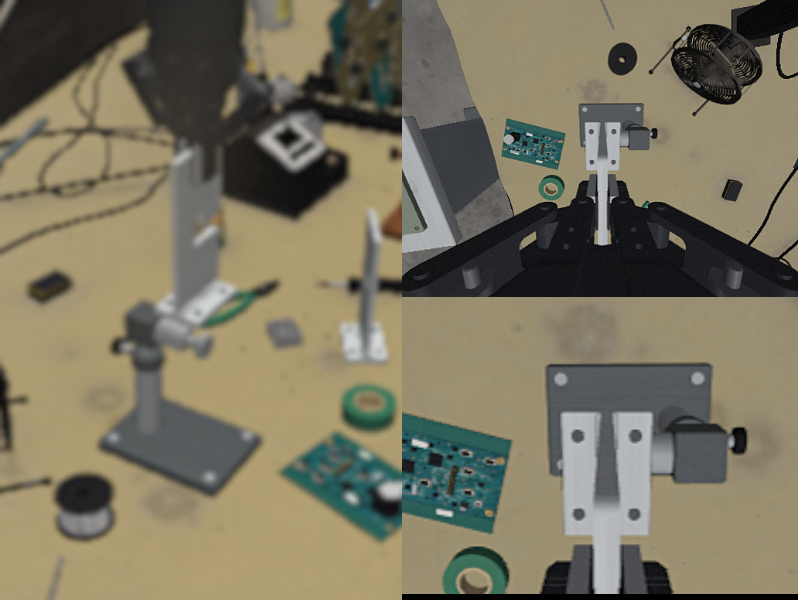

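Views: the bracket is held upright with its foot over the pin, both slot and pin visible in the side view, and the hole bracket undisturbed. I'll fit the held bracket's offset from the TCP before feeling for the height.

```bash
python3 - <<'E'
from h import *
import json
from scipy.optimize import least_squares
s=json.load(open("s3.json"));T=tool(s)
k=lambda p:(np.array(p)-[402,297])/1.98+[156,100]-.25
fp=k([[562,412],[653,412],[650,534],[565,534]])
hp=k([[577.5,436],[635.5,436],[635.5,513.5],[578.5,514]])
F=np.array([[-22,32,8],[22,32,8],[22,-32,8],[-22,-32,8]])/1000
def B(v): # bracket-> tool frame: x, -z(down is +y), y->tool z ; v: dx, dz(height of underside rel TCP), dy, yaw
    X=F@R.from_euler('z',v[3]).as_matrix().T
    P=np.c_[X[:,0]+v[0],-(X[:,2]+v[1]),X[:,1]+v[2]]
    return P@T[:3,:3].T+T[:3,3]
f=lambda v:(proj("wrist",B(v),s)-fp).ravel()
q=least_squares(f,[0,-.134,0,0]);print("bracket in tool dx,h,dy,yaw",q.x,q.fun.reshape(-1,2))
f2=lambda v:(proj("wrist",B([v[0],-.1337,v[1],v[2]]),s)-fp).ravel()
q=least_squares(f2,[0,0,0]);print(q.x,q.fun.reshape(-1,2))
# base corners in this view under fitted stand pose
u=[.5708,.0757,-.1574]
b=np.array([[-65,45,12],[65,45,12]])/1000@R.from_euler('z',u[2]).as_matrix().T+[u[0],u[1],0]
print("base pred",(proj("wrist",b,s)-[156,100]+.25)*1.98+[402,297],"seen (546,366),(711,364)")
E
```

```text
bracket in tool dx,h,dy,yaw [ 0.0002 -0.1386 -0.0005 -0.0002] [[ 0.2935 -0.1495]
 [-0.2831 -0.1689]
 [-0.1715  0.1633]
 [ 0.1606  0.1759]]
[ 0.0001  0.0006 -0.0002] [[-0.1545 -0.6914]
 [ 0.1647 -0.7114]
 [ 0.2225  0.8011]
 [-0.2336  0.814 ]]
base pred [[545.3902 363.8033]
 [713.6049 363.4614]] seen (546,366),(711,364)
```

Emit:
apply_moves --pt "0.2 0.5 0.2" --pt "0 0.5 0" --pt "0 0.4 0" --pt "0 0.3 0" --pt "0 0 0" --pt "0 0 0" --pt "0 0 0" --yaw '[0,0,0,0,0,0,0]' --jaw '[1,1,1,1,1,1,1]'

```text
time_s: 8.45
eef_pos: [0.5565, 0.0787, 0.2865]
tcp_rot: [-0.705, 0.055, -0.056, 0.705]
wrist_force: [-0.4, -0.9, -2.1]
finger_gap: 0.064
```

Emit:
apply_moves --pt "0 0.1 0" --pt "0 0 0" --pt "0 0.1 0" --pt "0 0 0" --pt "0 0 0" --yaw '[0,0,0,0,0]' --jaw '[1,1,1,1,1]'

```text
time_s: 8.95
eef_pos: [0.5564, 0.0787, 0.2843]
tcp_rot: [0.705, -0.055, 0.055, -0.705]
wrist_force: [-0.1, -0.6, -2.5]
finger_gap: 0.064
```

```bash
python3 d.py -15 0 275
```

```text
t 8.95 pos [0.5564 0.0787 0.2843] F [-0.1234 -0.6248 -2.4584] gap 0.06405116332093076 yaw -8.986889756683086 tilt [-0.     -1.     -0.0001  0.2843]
delta tool cm [-0.032   0.9259 -0.0683]
```

Emit:
apply_moves --pt "0 0.1 0" --pt "0 0 0" --pt "0 0.1 0" --pt "0 0 0" --pt "0 0.1 0" --pt "0 0 0" --pt "0 0 0" --yaw '[0,0,0,0,0,0,0]' --jaw '[1,1,1,1,1,1,1]'

```text
time_s: 9.65
eef_pos: [0.5564, 0.0787, 0.2813]
tcp_rot: [0.705, -0.055, 0.055, -0.705]
wrist_force: [0.4, -0.5, -1.2]
finger_gap: 0.056
```

Emit:
apply_moves --pt "0 0.1 0" --pt "0 0 0" --pt "0 0 0" --yaw '[0,0,0]' --jaw '[1,1,1]'

```text
time_s: 9.95
eef_pos: [0.5564, 0.0787, 0.2803]
tcp_rot: [0.705, -0.055, 0.055, -0.705]
wrist_force: [0.8, 0.4, -2.4]
finger_gap: 0.065
```

Emit:
apply_moves --pt "0 0.1 0" --pt "0 0 0" --pt "0 0 0" --yaw '[0,0,0]' --jaw '[1,1,1]'

```text
time_s: 10.25
eef_pos: [0.5564, 0.0787, 0.2792]
tcp_rot: [0.705, -0.055, 0.055, -0.705]
wrist_force: [0.0, 1.0, -2.2]
finger_gap: 0.064
```

Pose readings are clean when still, so I continue in single small steps.

Emit:
apply_moves --pt "0 0.1 0" --pt "0 0 0" --pt "0 0 0" --yaw '[0,0,0]' --jaw '[1,1,1]'

```text
time_s: 10.55
eef_pos: [0.5564, 0.0787, 0.2783]
tcp_rot: [0.705, -0.055, 0.055, -0.705]
wrist_force: [0.4, 0.6, -4.1]
finger_gap: 0.062
```

Emit:
apply_moves --pt "0 0.05 0" --pt "0 0 0" --pt "0 0 0" --yaw '[0,0,0]' --jaw '[1,1,1]'

```text
time_s: 10.85
eef_pos: [0.5564, 0.0787, 0.2778]
tcp_rot: [0.705, -0.055, 0.055, -0.705]
wrist_force: [0.8, -0.5, -2.6]
finger_gap: 0.058
```

Emit:
apply_moves --pt "0 0.05 0" --pt "0 0 0" --pt "0 0 0" --yaw '[0,0,0]' --jaw '[1,1,1]'

```text
time_s: 11.15
eef_pos: [0.5564, 0.0787, 0.2773]
tcp_rot: [0.705, -0.055, 0.055, -0.705]
wrist_force: [0.1, -0.6, -2.5]
finger_gap: 0.058
```

Emit:
apply_moves --pt "0 0.05 0" --pt "0 0 0" --pt "0 0 0" --yaw '[0,0,0]' --jaw '[1,1,1]'

```text
time_s: 11.45
eef_pos: [0.5564, 0.0787, 0.2768]
tcp_rot: [0.705, -0.055, 0.055, -0.705]
wrist_force: [0.2, 0.2, -2.5]
finger_gap: 0.062
```

Emit:
apply_moves --pt "0 0.05 0" --pt "0 0 0" --pt "0 0 0" --yaw '[0,0,0]' --jaw '[1,1,1]'

```text
time_s: 11.75
eef_pos: [0.5564, 0.0787, 0.2763]
tcp_rot: [0.705, -0.055, 0.055, -0.705]
wrist_force: [0.1, 0.8, -2.9]
finger_gap: 0.066
```

Emit:
apply_moves --pt "0 0.05 0" --pt "0 0 0" --pt "0 0 0" --yaw '[0,0,0]' --jaw '[1,1,1]'

```text
time_s: 12.05
eef_pos: [0.5564, 0.0787, 0.2758]
tcp_rot: [0.705, -0.055, 0.055, -0.705]
wrist_force: [-0.1, 0.6, -2.7]
finger_gap: 0.058
```

Emit:
apply_moves --pt "0 0.05 0" --pt "0 0 0" --pt "0 0 0" --yaw '[0,0,0]' --jaw '[1,1,1]'

```text
time_s: 12.35
eef_pos: [0.5564, 0.0787, 0.2752]
tcp_rot: [0.705, -0.055, 0.055, -0.705]
wrist_force: [-0.8, -0.5, -2.1]
finger_gap: 0.064
```

Emit:
apply_moves --pt "0 0.05 0" --pt "0 0 0" --pt "0 0 0" --yaw '[0,0,0]' --jaw '[1,1,1]'

```text
time_s: 12.65
eef_pos: [0.5564, 0.0787, 0.2748]
tcp_rot: [0.705, -0.055, 0.055, -0.705]
wrist_force: [0.5, 0.4, -2.9]
finger_gap: 0.065
```

Emit:
apply_moves --pt "0 0.05 0" --pt "0 0 0" --pt "0 0 0" --yaw '[0,0,0]' --jaw '[1,1,1]'

```text
time_s: 12.95
eef_pos: [0.5565, 0.0787, 0.2743]
tcp_rot: [0.705, -0.055, 0.055, -0.705]
wrist_force: [0.4, 0.4, -2.0]
finger_gap: 0.059
```

Emit:
apply_moves --pt "0 0.05 0" --pt "0 0 0" --pt "0 0 0" --yaw '[0,0,0]' --jaw '[1,1,1]'

```text
time_s: 13.25
eef_pos: [0.5565, 0.0787, 0.2742]
tcp_rot: [-0.705, 0.055, -0.056, 0.705]
wrist_force: [0.1, 0.1, 0.3]
finger_gap: 0.066
```

Emit:
apply_moves --pt "0 0.05 0" --pt "0 0 0" --pt "0 0 0" --yaw '[0,0,0]' --jaw '[1,1,1]'

```text
time_s: 13.55
eef_pos: [0.5566, 0.0787, 0.2741]
tcp_rot: [-0.705, 0.055, -0.056, 0.705]
wrist_force: [-0.0, -0.7, 5.2]
finger_gap: 0.063
```

Contact at TCP z ≈ 0.2743 (force rising from -2.5 to +5 N). Pin axis is then ≈ 0.1286, slot level at TCP z ≈ 0.1923, and the hung position at ≈ 0.1768. Now lifting, shifting to +y and lowering beside the pin.

Emit:
apply_moves --pt "0 -1 0" --pt "0 -1.5 0" --pt "0 0 2" --pt "0 0 3" --pt "0 0 2" --pt "0 0 0" --pt "0 0 0" --yaw '[0,0,0,0,0,0,0]' --jaw '[1,1,1,1,1,1,1]'

```text
time_s: 14.25
eef_pos: [0.5672, 0.1479, 0.2977]
tcp_rot: [0.705, -0.055, 0.055, -0.705]
wrist_force: [-0.5, 0.5, -2.0]
finger_gap: 0.06
```

```bash
python3 d.py -15 70 192.3
```

```text
t 14.25 pos [0.5672 0.1479 0.2977] F [-0.4645  0.5458 -2.0257] gap 0.060277092621090246 yaw -8.934350587574855 tilt [-0.001  -1.     -0.0012  0.2977]
delta tool cm [-0.0024 10.5402 -0.058 ]
```

Emit:
apply_moves --pt "0 2 0" --pt "0 2.5 0" --pt "0 2.5 0" --pt "0 2 0" --pt "0 1 0" --pt "0 0.5 0" --pt "0 0 0" --pt "0 0 0" --yaw '[0,0,0,0,0,0,0,0]' --jaw '[1,1,1,1,1,1,1,1]'

```text
time_s: 15.05
eef_pos: [0.568, 0.1478, 0.1944]
tcp_rot: [-0.705, 0.055, -0.056, 0.705]
wrist_force: [0.2, -0.1, -2.0]
finger_gap: 0.061
```

```bash
python3 d.py -15 70 192.3; python3 - <<'E'
from h import *
import json
s=r.read_state()
w=r.grab_frame("wrist")[:,:,::-1];a=r.grab_frame("side")[:,:,::-1]
cv2.imwrite("pics/w4.png",w);cv2.imwrite("pics/side4.png",a)
json.dump({k:np.asarray(v).tolist() for k,v in s.items()},open("s4.json","w"))
L=cv2.resize(a[140:290,170:270],None,fx=4,fy=4,interpolation=cv2.INTER_CUBIC)
Rr=cv2.resize(w[150:350,196:326],None,fx=3,fy=3,interpolation=cv2.INTER_CUBIC)
cv2.imwrite("pics/m4.png",np.hstack([L,Rr]))
E
```

```text
t 15.05 pos [0.568  0.1478 0.1944] F [ 0.2059 -0.0996 -2.0416] gap 0.06066803273830546 yaw -8.99521887224766 tilt [ 0.002  -1.      0.0006  0.1944]
delta tool cm [-0.0944  0.2063 -0.079 ]
```

View pics/m4.png

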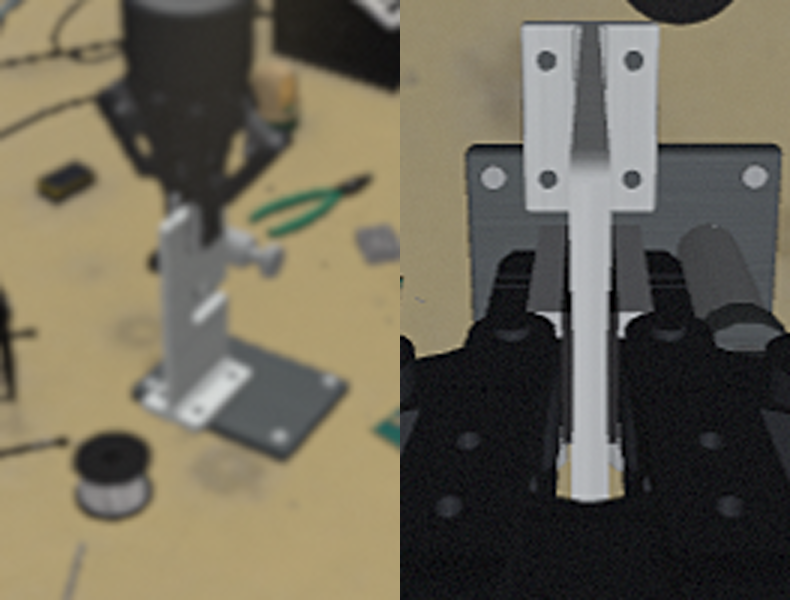

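Side view: slotted bracket level beside the pin on its +y side, slot mouth facing it. Wrist view: bracket ~13.6 mm on the -x side of the base centre, agreeing with the pose reading to 0.5 mm. Trimming now.

Emit:
apply_moves --pt "-0.1 0.1 0" --pt "0 0 0" --pt "0 0 0" --pt "0 0 0" --pt "0 0 0" --yaw '[0,0,0,0,0]' --jaw '[1,1,1,1,1]'

```text
time_s: 15.65
eef_pos: [0.5664, 0.148, 0.1923]
tcp_rot: [0.705, -0.055, 0.055, -0.705]
wrist_force: [0.7, 0.5, -1.2]
finger_gap: 0.059
```

```bash
python3 d.py -15 50 192.3
```

```text
t 15.65 pos [0.5664 0.148  0.1923] F [ 0.7305  0.4555 -1.2186] gap 0.05883426924662348 yaw -8.984550900494028 tilt [ 0.0001 -1.     -0.      0.1923]
delta tool cm [ 0.0673  0.0014 -2.0734]
```

Emit:
apply_moves --pt "0.05 0 -0.7" --pt "0 0 -0.7" --pt "0 0 -0.6" --pt "0 0 0" --pt "0 0 0" --pt "0 0 0" --yaw '[0,0,0,0,0,0]' --jaw '[1,1,1,1,1,1]'

```text
time_s: 16.25
eef_pos: [0.5638, 0.1282, 0.1923]
tcp_rot: [-0.705, 0.055, -0.056, 0.705]
wrist_force: [0.4, -0.6, -1.9]
finger_gap: 0.058
```

Emit:
apply_moves --pt "0 0 -0.3" --pt "0 0 -0.3" --pt "0 0 0" --pt "0 0 0" --yaw '[0,0,0,0]' --jaw '[1,1,1,1]'

```text
time_s: 16.65
eef_pos: [0.5628, 0.1222, 0.1923]
tcp_rot: [0.705, -0.055, 0.055, -0.705]
wrist_force: [0.3, 0.1, -1.8]
finger_gap: 0.06
```

```bash
python3 d.py -15 44 192.3
```

```text
t 16.65 pos [0.5628 0.1222 0.1923] F [ 0.2611  0.081  -1.8123] gap 0.05975556357785775 yaw -8.993289532799137 tilt [ 0.     -1.     -0.      0.1923]
delta tool cm [ 0.0188 -0.0002 -0.0665]
```

Emit:
apply_moves --pt "0 0 -0.12" --pt "0 0 0" --pt "0 0 0" --yaw '[0,0,0]' --jaw '[1,1,1]'

```text
time_s: 16.95
eef_pos: [0.5626, 0.1211, 0.1923]
tcp_rot: [0.705, -0.055, 0.055, -0.705]
wrist_force: [0.5, 0.7, -3.0]
finger_gap: 0.062
```

Emit:
apply_moves --pt "0 0 -0.12" --pt "0 0 0" --pt "0 0 0" --yaw '[0,0,0]' --jaw '[1,1,1]'

```text
time_s: 17.25
eef_pos: [0.5624, 0.1199, 0.1923]
tcp_rot: [0.705, -0.055, 0.055, -0.705]
wrist_force: [-0.1, 0.7, -2.4]
finger_gap: 0.063
```

Emit:
apply_moves --pt "0 0 -0.12" --pt "0 0 0" --pt "0 0 0" --yaw '[0,0,0]' --jaw '[1,1,1]'

```text
time_s: 17.55
eef_pos: [0.5622, 0.1186, 0.1923]
tcp_rot: [0.705, -0.055, 0.055, -0.705]
wrist_force: [-0.1, -1.0, -2.4]
finger_gap: 0.059
```

Emit:
apply_moves --pt "0 0 -0.12" --pt "0 0 0" --pt "0 0 0" --yaw '[0,0,0]' --jaw '[1,1,1]'

```text
time_s: 17.85
eef_pos: [0.562, 0.1175, 0.1923]
tcp_rot: [0.705, -0.055, 0.055, -0.705]
wrist_force: [-0.5, 0.8, -2.3]
finger_gap: 0.065
```

Emit:
apply_moves --pt "0 0 -0.15" --pt "0 0 0" --pt "0 0 0" --yaw '[0,0,0]' --jaw '[1,1,1]'

```text
time_s: 18.15
eef_pos: [0.5618, 0.116, 0.1923]
tcp_rot: [0.705, -0.055, 0.055, -0.705]
wrist_force: [0.8, 0.3, -3.0]
finger_gap: 0.057
```

Emit:
apply_moves --pt "0 0 -0.15" --pt "0 0 0" --pt "0 0 0" --yaw '[0,0,0]' --jaw '[1,1,1]'

```text
time_s: 18.45
eef_pos: [0.5616, 0.1145, 0.1923]
tcp_rot: [0.705, -0.055, 0.055, -0.705]
wrist_force: [1.2, 0.4, -2.0]
finger_gap: 0.062
```

Emit:
apply_moves --pt "0 0 -0.15" --pt "0 0 0" --pt "0 0 0" --yaw '[0,0,0]' --jaw '[1,1,1]'

```text
time_s: 18.75
eef_pos: [0.5613, 0.113, 0.1923]
tcp_rot: [0.705, -0.055, 0.055, -0.705]
wrist_force: [0.6, 0.8, -2.8]
finger_gap: 0.059
```

Emit:
apply_moves --pt "0 0 -0.15" --pt "0 0 0" --pt "0 0 0" --yaw '[0,0,0]' --jaw '[1,1,1]'

```text
time_s: 19.05
eef_pos: [0.5611, 0.1115, 0.1923]
tcp_rot: [0.705, -0.055, 0.055, -0.705]
wrist_force: [0.7, -0.6, -1.0]
finger_gap: 0.057
```

Emit:
apply_moves --pt "0 0 -0.15" --pt "0 0 0" --pt "0 0 0" --yaw '[0,0,0]' --jaw '[1,1,1]'

```text
time_s: 19.35
eef_pos: [0.5609, 0.1101, 0.1923]
tcp_rot: [0.705, -0.055, 0.055, -0.705]
wrist_force: [-0.4, -1.3, -2.1]
finger_gap: 0.062
```

Emit:
apply_moves --pt "0 0 -0.15" --pt "0 0 0" --pt "0 0 0" --yaw '[0,0,0]' --jaw '[1,1,1]'

```text
time_s: 19.65
eef_pos: [0.5606, 0.1086, 0.1923]
tcp_rot: [0.705, -0.055, 0.055, -0.705]
wrist_force: [0.0, 0.4, -2.6]
finger_gap: 0.06
```

```bash
python3 d.py -15 0 192.3
```

```text
t 19.65 pos [0.5606 0.1086 0.1923] F [ 0.0315  0.3869 -2.6113] gap 0.0595911498837132 yaw -8.990238458199014 tilt [-0.     -1.     -0.0001  0.1923]
delta tool cm [ 0.017  -0.0013 -3.0864]
```

The lips have passed the pin without force. Continuing along the slot.

Emit:
apply_moves --pt "0 0 -0.15" --pt "0 0 -0.15" --pt "0 0 -0.15" --pt "0 0 0" --pt "0 0 0" --yaw '[0,0,0,0,0]' --jaw '[1,1,1,1,1]'

```text
time_s: 20.15
eef_pos: [0.5599, 0.1041, 0.1923]
tcp_rot: [0.705, -0.055, 0.055, -0.705]
wrist_force: [0.6, -0.3, -2.5]
finger_gap: 0.063
```

Emit:
apply_moves --pt "0 0 -0.15" --pt "0 0 -0.15" --pt "0 0 -0.15" --pt "0 0 0" --pt "0 0 0" --yaw '[0,0,0,0,0]' --jaw '[1,1,1,1,1]'

```text
time_s: 20.65
eef_pos: [0.5592, 0.0997, 0.1923]
tcp_rot: [0.705, -0.055, 0.055, -0.705]
wrist_force: [-0.6, 0.0, -1.9]
finger_gap: 0.06
```

Emit:
apply_moves --pt "0 0 -0.2" --pt "0 0 -0.2" --pt "0 0 -0.2" --pt "0 0 0" --pt "0 0 0" --yaw '[0,0,0,0,0]' --jaw '[1,1,1,1,1]'

```text
time_s: 21.15
eef_pos: [0.5583, 0.0937, 0.1923]
tcp_rot: [0.705, -0.055, 0.055, -0.705]
wrist_force: [0.4, -0.2, -2.0]
finger_gap: 0.059
```

Emit:
apply_moves --pt "0 0 -0.2" --pt "0 0 -0.2" --pt "0 0 -0.2" --pt "0 0 0" --pt "0 0 0" --yaw '[0,0,0,0,0]' --jaw '[1,1,1,1,1]'

```text
time_s: 21.65
eef_pos: [0.5574, 0.0878, 0.1923]
tcp_rot: [0.705, -0.055, 0.055, -0.705]
wrist_force: [0.1, 0.2, -2.3]
finger_gap: 0.063
```

Emit:
apply_moves --pt "0 0 -0.2" --pt "0 0 -0.2" --pt "0 0 0" --pt "0 0 0" --yaw '[0,0,0,0]' --jaw '[1,1,1,1]'

```text
time_s: 22.05
eef_pos: [0.5567, 0.0839, 0.1923]
tcp_rot: [0.705, -0.055, 0.055, -0.705]
wrist_force: [1.3, -0.1, -2.1]
finger_gap: 0.065
```

```bash
python3 d.py -15 0 192.3
```

```text
t 22.05 pos [0.5567 0.0839 0.1923] F [ 1.2872 -0.1485 -2.1213] gap 0.06464085546852147 yaw -8.992651599927822 tilt [ 0.     -1.      0.      0.1923]
delta tool cm [ 0.0161 -0.0009 -0.5871]
```

Emit:
apply_moves --pt "0 0 -0.2" --pt "0 0 0" --pt "0 0 0" --yaw '[0,0,0]' --jaw '[1,1,1]'

```text
time_s: 22.35
eef_pos: [0.5564, 0.0819, 0.1923]
tcp_rot: [0.705, -0.055, 0.055, -0.705]
wrist_force: [-0.1, -0.9, -2.7]
finger_gap: 0.063
```

Emit:
apply_moves --pt "0 0 -0.1" --pt "0 0 0" --pt "0 0 0" --yaw '[0,0,0]' --jaw '[1,1,1]'

```text
time_s: 22.65
eef_pos: [0.5563, 0.081, 0.1923]
tcp_rot: [0.705, -0.055, 0.055, -0.705]
wrist_force: [-0.3, -0.2, -2.7]
finger_gap: 0.064
```

Emit:
apply_moves --pt "0 0 -0.1" --pt "0 0 0" --pt "0 0 0" --yaw '[0,0,0]' --jaw '[1,1,1]'

```text
time_s: 22.95
eef_pos: [0.5561, 0.0799, 0.1923]
tcp_rot: [0.705, -0.055, 0.055, -0.705]
wrist_force: [0.4, 0.0, -2.6]
finger_gap: 0.062
```

Emit:
apply_moves --pt "0 0 -0.1" --pt "0 0 0" --pt "0 0 0" --yaw '[0,0,0]' --jaw '[1,1,1]'

```text
time_s: 23.25
eef_pos: [0.556, 0.079, 0.1923]
tcp_rot: [0.705, -0.055, 0.055, -0.705]
wrist_force: [-0.2, 0.5, -2.4]
finger_gap: 0.058
```

Emit:
apply_moves --pt "0 0 -0.1" --pt "0 0 0" --pt "0 0 0" --yaw '[0,0,0]' --jaw '[1,1,1]'

```text
time_s: 23.55
eef_pos: [0.5558, 0.078, 0.1923]
tcp_rot: [0.705, -0.055, 0.055, -0.705]
wrist_force: [0.8, -0.5, -2.3]
finger_gap: 0.06
```

Emit:
apply_moves --pt "0 0 -0.1" --pt "0 0 0" --pt "0 0 0" --yaw '[0,0,0]' --jaw '[1,1,1]'

```text
time_s: 23.85
eef_pos: [0.5556, 0.077, 0.1923]
tcp_rot: [0.705, -0.055, 0.055, -0.705]
wrist_force: [-0.5, -0.1, -1.9]
finger_gap: 0.059
```

Emit:
apply_moves --pt "0 0 -0.05" --pt "0 0 0" --pt "0 0 0" --yaw '[0,0,0]' --jaw '[1,1,1]'

```text
time_s: 24.15
eef_pos: [0.5556, 0.0765, 0.1923]
tcp_rot: [0.705, -0.055, 0.055, -0.705]
wrist_force: [-0.0, -0.0, -2.1]
finger_gap: 0.06
```

Emit:
apply_moves --pt "0 0 -0.1" --pt "0 0 0" --pt "0 0 0" --yaw '[0,0,0]' --jaw '[1,1,1]'

```text
time_s: 24.45
eef_pos: [0.5554, 0.0756, 0.1923]
tcp_rot: [-0.705, 0.055, -0.055, 0.705]
wrist_force: [-0.2, 0.7, -3.6]
finger_gap: 0.059
```

Emit:
apply_moves --pt "0 0 -0.1" --pt "0 0 0" --pt "0 0 0" --yaw '[0,0,0]' --jaw '[1,1,1]'

```text
time_s: 24.75
eef_pos: [0.5554, 0.0752, 0.1923]
tcp_rot: [-0.704, 0.055, -0.056, 0.705]
wrist_force: [0.6, 4.6, -3.8]
finger_gap: 0.061
```

End wall felt at y ≈ 0.0755 (4.6 N). Backing off 1.5 mm from contact so the pin is centred in the notch, then lowering.

Emit:
apply_moves --pt "0 0 0.26" --pt "0 0 0" --pt "0 0 0" --pt "0 0 0" --yaw '[0,0,0,0]' --jaw '[1,1,1,1]'

```text
time_s: 25.15
eef_pos: [0.5556, 0.0768, 0.1923]
tcp_rot: [0.705, -0.055, 0.055, -0.705]
wrist_force: [0.2, 0.3, -1.8]
finger_gap: 0.061
```

Emit:
apply_moves --pt "0 0.1 0" --pt "0 0.1 0" --pt "0 0 0" --pt "0 0 0" --yaw '[0,0,0,0]' --jaw '[1,1,1,1]'

```text
time_s: 25.55
eef_pos: [0.5556, 0.077, 0.1902]
tcp_rot: [0.705, -0.055, 0.055, -0.705]
wrist_force: [-0.2, 0.4, -2.0]
finger_gap: 0.061
```

Emit:
apply_moves --pt "0 0.1 0" --pt "0 0.1 0" --pt "0 0 0" --pt "0 0 0" --yaw '[0,0,0,0]' --jaw '[1,1,1,1]'

```text
time_s: 25.95
eef_pos: [0.5556, 0.0771, 0.1883]
tcp_rot: [0.705, -0.055, 0.055, -0.705]
wrist_force: [-0.2, 0.1, -2.1]
finger_gap: 0.055
```

Already 4 mm down with no force, so the pin is entering the notch.

Emit:
apply_moves --pt "0 0.1 0" --pt "0 0.1 0" --pt "0 0.1 0" --pt "0 0 0" --pt "0 0 0" --yaw '[0,0,0,0,0]' --jaw '[1,1,1,1,1]'

```text
time_s: 26.45
eef_pos: [0.5556, 0.0771, 0.1853]
tcp_rot: [0.705, -0.055, 0.055, -0.705]
wrist_force: [-0.3, -0.2, -3.0]
finger_gap: 0.065
```

Emit:
apply_moves --pt "0 0.1 0" --pt "0 0.1 0" --pt "0 0.1 0" --pt "0 0 0" --pt "0 0 0" --yaw '[0,0,0,0,0]' --jaw '[1,1,1,1,1]'

```text
time_s: 26.95
eef_pos: [0.5557, 0.0771, 0.1822]
tcp_rot: [0.705, -0.055, 0.055, -0.705]
wrist_force: [0.2, -0.2, -3.5]
finger_gap: 0.062
```

Emit:
apply_moves --pt "0 0.1 0" --pt "0 0.1 0" --pt "0 0.1 0" --pt "0 0 0" --pt "0 0 0" --yaw '[0,0,0,0,0]' --jaw '[1,1,1,1,1]'

```text
time_s: 27.45
eef_pos: [0.5556, 0.0771, 0.1793]
tcp_rot: [0.705, -0.055, 0.055, -0.705]
wrist_force: [0.2, 0.3, -2.6]
finger_gap: 0.064
```

Emit:
apply_moves --pt "0 0.1 0" --pt "0 0.1 0" --pt "0 0 0" --pt "0 0 0" --yaw '[0,0,0,0]' --jaw '[1,1,1,1]'

```text
time_s: 27.85
eef_pos: [0.5556, 0.0771, 0.1772]
tcp_rot: [0.705, -0.055, 0.055, -0.705]
wrist_force: [-0.1, 0.3, -2.4]
finger_gap: 0.063
```

Emit:
apply_moves --pt "0 0.05 0" --pt "0 0 0" --pt "0 0 0" --yaw '[0,0,0]' --jaw '[1,1,1]'

```text
time_s: 28.15
eef_pos: [0.5557, 0.0771, 0.1768]
tcp_rot: [0.705, -0.055, 0.055, -0.705]
wrist_force: [0.4, 0.1, -2.7]
finger_gap: 0.061
```

Emit:
apply_moves --pt "0 0.05 0" --pt "0 0 0" --pt "0 0 0" --yaw '[0,0,0]' --jaw '[1,1,1]'

```text
time_s: 28.45
eef_pos: [0.5557, 0.0771, 0.1766]
tcp_rot: [0.705, -0.055, 0.056, -0.705]
wrist_force: [0.2, -1.1, 0.7]
finger_gap: 0.059
```

Seated exactly where predicted (TCP 0.1766, about 3 N). Releasing gently.

Emit:
apply_moves --pt "0 0 0" --pt "0 0 0" --pt "0 0 0" --pt "0 0 0" --pt "0 0 0" --pt "0 0 0" --pt "0 0 0" --pt "0 0 0" --yaw '[0,0,0,0,0,0,0,0]' --jaw '[0.9,0.8,0.7,0.6,0.5,0.4,0.3,0.3]' --squeeze 20

```text
time_s: 29.25
eef_pos: [0.5557, 0.0771, 0.1763]
tcp_rot: [0.705, -0.055, 0.055, -0.705]
wrist_force: [0.0, 0.7, -0.3]
finger_gap: 0.345
```

Emit:
apply_moves --pt "0 0 0" --pt "0 -0.5 0" --pt "0 -1 0" --pt "0 -2 0" --pt "0 -2 0" --pt "0 -3 0" --pt "0 -3 0" --pt "0 -2 0" --yaw '[0,0,0,0,0,0,0,0]' --jaw '[0.3,0.3,0.3,0.3,0.3,0.3,0.3,0.3]'

```text
time_s: 30.05
eef_pos: [0.5562, 0.0772, 0.3148]
tcp_rot: [-0.705, 0.054, -0.057, 0.705]
wrist_force: [-0.1, 0.2, -0.1]
finger_gap: 0.347
```

Emit:
apply_moves --pt "0 0 -3" --pt "0 0 -4" --pt "0 0 -4" --pt "0 0 -2" --pt "0 0 0" --pt "0 0 0" --pt "0 0 0" --pt "0 0 0" --yaw '[0,0,0,0,0,0,0,0]' --jaw '[0.3,0.3,0.3,0.3,0.3,0.3,0.3,0.3]'

```text
time_s: 30.85
eef_pos: [0.5356, -0.0502, 0.3115]
tcp_rot: [-0.705, 0.055, -0.055, 0.705]
wrist_force: [0.7, 0.5, -0.9]
finger_gap: 0.347
```

```bash
python3 - <<'E'
from h import *
s=r.read_state();print(s["time_s"],s["eef_pos"],s["wrist_force"])
a=r.grab_frame("side")[:,:,::-1];w=r.grab_frame("wrist")[:,:,::-1]
L=cv2.resize(a[120:270,180:310],None,fx=4*.75,fy=3,interpolation=cv2.INTER_CUBIC)
Rr=cv2.resize(w[50:230,170:350],(400,450),interpolation=cv2.INTER_CUBIC)
cv2.imwrite("pics/m5.png",np.hstack([cv2.resize(L,(390,450)),Rr]))
E
```

```text
30.85 [ 0.5356 -0.0502  0.3115] [ 0.748   0.4783 -0.8959]
```

View pics/m5.png

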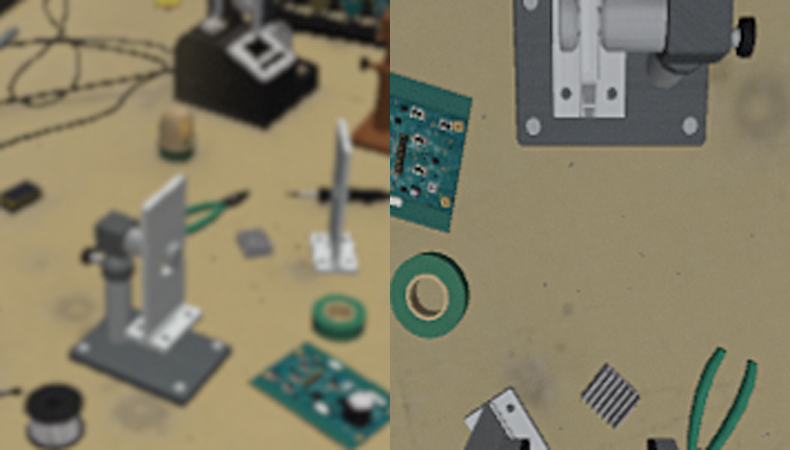

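The bracket hangs upright on the pin between head and collar, and the hole bracket still stands. I'll let it settle, check that nothing moves, then hand in.

Emit:
apply_moves --pt "0 0 0" --pt "0 0 0" --pt "0 0 0" --pt "0 0 0" --pt "0 0 0" --pt "0 0 0" --pt "0 0 0" --pt "0 0 0" --yaw '[0,0,0,0,0,0,0,0]' --jaw '[0.3,0.3,0.3,0.3,0.3,0.3,0.3,0.3]'

```text
time_s: 31.75
eef_pos: [0.5354, -0.0513, 0.3113]
tcp_rot: [0.705, -0.055, 0.055, -0.705]
wrist_force: [0.3, 0.2, -0.5]
finger_gap: 0.35
```

```bash
python3 - <<'E'
from h import *
f=[]
for _ in range(8): f.append(r.grab_frame("side")[150:260,210:270].astype(float))
print([round(float(np.abs(cv2.blur(f[i]-f[0],(5,5))).max()),1) for i in range(1,8)], r.read_state()["time_s"])
print(r.job_done())
E
```

```text
[0.8, 1.0, 0.8, 1.1, 1.0, 0.6, 1.0] 32.15
the job is handed in; nothing more can be done
None
```

I hung the slotted bracket on the steel stand's pin by its notch and handed the job in at about 32 s. No verdict is reported at hand-in, so success rests on my own checks.

**What I did:**
- **Grasp:** I gripped the plate near its top and turned the bracket to match the stand's 9° yaw.
- **Pin height:** I touched the foot lightly on the head and collar, which put the pin axis at about 0.129 m.
- **Fit:** I slid the slot over the pin and felt the end wall at about 5 N. I then backed off 1.5 mm and lowered the bracket to its seat at about 3 N, then released it and drew the hand clear.

**Last checks:**
- The bracket seated within about 0.3 mm of the height predicted from the touch.
- The pictures show it upright between the pin's head and collar.
- The side pictures over about 0.4 s show no motion beyond noise.
- The round-hole bracket still stands.
- The wrist force was close to zero after retreat.

**Disagreements:**
- Objects looked about 2% smaller in the wrist camera than the model predicts.
- The felt sideways position of the pin was about 1 mm off the visual estimate, so I used the felt value.

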